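# Tighten the clamp on the wooden block until its tab pops out

### The job

Two green screw clamps stand on the bench, one holding a wooden block and the other a ball bearing. Turn the black handle of the clamp with the wooden block clockwise (seen from above) until the orange tab pops out of the front of its base, stop within about 25 degrees after that so as not to overtighten it, and let go. Leave the bearing's clamp alone.

Things in the scene. Friction and masses are not known exactly. Their poses are not given: they have to be found in the camera images.
- wood_grip (a point): Centre of the black handle of the green clamp holding the WOODEN BLOCK (56x112x34 mm), on its upright screw axis, 152 mm above the bench. A straight bar 76 mm long, 14 thick, 26 high: x along the bar, y across it (grip across y), z up. Bar top 12 mm above this point, underside 14 below; then a hub 30 mm wide; clamp arm's top 26 mm below. The bar turns in place and does not sink.
- wood_knob (a joint): Turn of that handle, rad, growing clockwise from above; starts between 0 and 0.3. At 0 the bar lies along the clamp's arm (front to back). The ram drops 4 mm per rad, meets the block at about 0.5; the tab pops at about 1.0. Torque about 0.3 N m; the handle stays where it is left. Past 1.6 it is overtightened; end stop at 1.75.
- wood_tab (a joint): How far the orange tab (26 mm wide, 8 high) stands out of the front of that clamp's base, 13 mm above the bench, m: 0 when in, about 0.018 once popped. It snaps out on its own spring when the set force is reached.
- bearing_end (a point): A point near one end of the black handle bar of the OTHER, similar clamp, which holds a steel ball bearing (52 mm): 35 mm from its screw axis along the bar, 152 mm above the bench. Must not move.

How it is judged:
By the outcome, as a careful person would: the job done as asked, in the order asked, and still so for the second after the job is handed in, with the robot touching nothing.
It also fails if it takes over 32 s, if anything falls off the work surface, if the arm or the gripper's body presses on something with over 40 N, if the wrist force passes 120 N, or if a joint passes its speed limit or range.

### The arm

A 6-joint arm with a two-finger parallel gripper is mounted at the origin on a cart in front of the work surface, level with it; the furniture and walls round the work are solid. World frame = base frame: x ahead of the robot, y to its left, z up, the work surface at z = 0. Lengths are in m, angles in rad, forces in N, time in s.
With the tool pointing down it reaches from about 0.325 to 0.75 m from the base axis. Payload 7.6 kg.
Tool frame: the origin (TCP) lies on the centre line of the jaws, within the pads' length; the fingertips stand 8 mm ahead of it and the grasp point (between the pads) lies 11 mm behind it; z points along the fingers, y is the line along which they close (so a half turn about z gives the same grasp; the last joint's range is limited). The gripper opens to 85 mm and grips with 20 to 120 N. Pads are 22 mm wide; open, the fingers measure 114 mm over their backs; the gripper's body (76 mm by 85 mm) begins 54 mm behind the grasp point. The pads swing forward as they close: fully open they stand 13 mm farther back than shut.
Start: joints at [-1.189, 0.052, 1.401, -0, 1.689, -0.07], TCP at [0.229, -0.472, 0.207] pointing down, gripper open.
Joint ranges: [-2.9, 2.9], [-0.91, 2.17], [0.12, 2.37], [-1.06, 4.2], [0.26, 2.73], [-2.93, 2.93]. Speed limits (rad/s): [2.57, 2.57, 3.01, 3.14, 3.14, 3.14].

### API

Orientations are given as a unit quaternion [x, y, z, w].
In Python, from station import arm gives the robot as it stands.
- The arm moves only by the tool move_arm, never from a script. Its argument "rows" is a list of rows, each an object of numbers: "tx", "ty", "tz": the shift along the tool's x, y, z in cm; "rx", "ry", "rz": the turn, a rotation vector about the tool's x, y, z in rad; "jaw": the finger opening in cm, from 0 to 8.54. In form: [{"tx": .., "ty": .., "tz": .., "rx": .., "ry": .., "rz": .., "jaw": ..}, ...]. A call has exactly 5 rows; each row is the pose to reach, as a shift and turn from the pose commanded when the call began, along the tool's axes at that moment; what a row does not reach only later rows make up. A row lasts 1/12 s, in which the tool goes at most 41.7 mm and 7.16 degrees, less where a joint would pass 70% of its speed; a pose out of reach is approached as far as the arm can. A call with a gripper value outside its range is refused whole. The fingers move at their own pace and stop on an object; "force" is the grip in N (left out, the last holds). Time passes only in rows, so rows that repeat a pose let the fingers close, or fill a call up. It gives the time, the measured TCP pose, the force, the opening and the grip force at its end, in the units of the state.
- arm.read_state(): the state, without advancing time (a new reading comes with each control period).
- arm.camera(name): name is "scene" or "top"; returns a dict with "pixels" (480x640x3 uint8, red, green, blue), "fx", "fy", "cx", "cy" (pixels), "D" ([k1, k2, p1, p2, k3] as OpenCV has them; the pictures are not rectified), "cam_to_world" (4x4, takes a point from camera to world coordinates). Camera axes: x right, y up, looking along -z (the intrinsics and any distortion apply to the point x, -y, -z); pixel columns grow to the right and rows downward; lengths in m; the calibration is good to about 2 mm. A picture is of the moment at which its call begins. There is no depth.
- arm.sign_off(): hands the job in; it is judged then, once.
Trained networks look in a picture, given as the dict that the camera call returned (one of the last four; its "shot" number tells which), for a name from the list of things; names that differ only in an ending like _2 or _b are one class to them, and where a whole thing is asked for, a point or a joint stands for the part that bears it (a point fixed in the world has none). Each returns a list of dicts, best first, with "conf" (0 to 1); they miss things now and then, are a little off and sometimes report something else, mostly with a low value. They report only what shows in the picture. A call takes as long as a camera call.
- arm.silhouettes(picture, target): "mask" (480x640 bool, what is visible of it) and "xy" ([column, row] in pixels, amid what is visible of it).
The state is a dict: "t": time; "joints": joint angles; "joint_velocities": joint speeds; "joint_efforts": joint torques, N m; "ee_pos": TCP position; "tcp_rot": TCP orientation; "contact_force": force on the tool from outside, world axes, zero at the start; "wrist_torque": the same for the moment, N m; "finger_gap": finger opening in m; "finger_force": force on a finger pad.
Only numpy, scipy, OpenCV 4.12 (cv2) and the standard library are available. Lean on these libraries where they do the work, as an engineer would, in place of code of your own. Each camera call takes 0.05 s, during which the arm holds its last target. There are 200 camera calls.

## Working session

There is one attempt and no reset: what is moved stays moved. The work goes in short steps, Python scripts to look and compute and a tool call to move; the robot and the scene stay as the last step left them, time stands still between calls to the robot, and variables do not carry over. Pictures are saved under pics/ and viewed, at most 10 in all, crops included, and the job is handed in when it is done.

Besides the shell and the picture viewer there is one more tool, called after "Request:" by a JSON object that holds its "api" and its "payload". move_arm: Moves the arm, as the interface text tells. Its arguments: {"type":"object","properties":{"rows":{"type":"array"},"force":{"type":"number"}},"required":["rows"]}

```bash
mkdir -p pics; cat > h.py <<'E'
import numpy as np, cv2
from station import arm
def ray(p,uv):
    K=np.array([[p["fx"],0,p["cx"]],[0,p["fy"],p["cy"]],[0,0,1.]])
    u=cv2.undistortPoints(np.array([[uv]],float),K,np.array(p["D"],float))[0,0]
    T=np.array(p["cam_to_world"]); return T[:3,3],T[:3,:3]@np.array([u[0],-u[1],-1])
def atz(p,uv,z):
    o,d=ray(p,uv); return o+d*(z-o[2])/d[2]
def proj(p,X):
    T=np.array(p["cam_to_world"]); c=T[:3,:3].T@(np.array(X)-T[:3,3])
    K=np.array([[p["fx"],0,p["cx"]],[0,p["fy"],p["cy"]],[0,0,1.]])
    return cv2.projectPoints(np.array([[c[0],-c[1],-c[2]]]),np.zeros(3),np.zeros(3),K,np.array(p["D"],float))[0].ravel()
def save(p,n): cv2.imwrite(f"pics/{n}.png",p["pixels"][:,:,::-1])
E
python3 - <<'E'
from h import *
for n in("scene","top"):
    p=arm.camera(n); save(p,n+"0")
    for t in("wood_grip","wood_knob","wood_tab","bearing_end"):
        for s in arm.silhouettes(p,t)[:3]:
            m=s["mask"]; ys,xs=np.nonzero(m)
            r=cv2.minAreaRect(np.c_[xs,ys].astype(np.float32))
            print(n,t,round(s["conf"],2),s["xy"],m.sum(),r,atz(p,s["xy"],.164).round(3))
    print(np.array(p["cam_to_world"]).round(3).tolist())
s=arm.read_state();print(s)
E
```

```text
scene wood_grip 0.67 [229.8, 253.8] 1017 ((230.61538696289062, 255.42308044433594), (49.617374420166016, 28.43683624267578), 11.309932708740234) [0.456 0.153 0.164]
scene bearing_end 0.67 [391.3, 209.5] 764 ((391.56219482421875, 212.1729736328125), (41.9072380065918, 25.2913875579834), 17.102725982666016) [ 0.451 -0.139  0.164]
[[-0.617, 0.331, -0.714, -0.198], [-0.787, -0.231, 0.572, 0.519], [0.025, 0.915, 0.403, 0.521], [0.0, 0.0, 0.0, 1.0]]
top wood_grip 0.66 [202.6, 234.9] 632 ((202.6995849609375, 231.73818969726562), (50.122684478759766, 18.436992645263672), 76.60750579833984) [0.484 0.124 0.164]
top wood_knob 0.65 [202.0, 233.5] 634 ((202.03350830078125, 231.01475524902344), (50.17292022705078, 18.588315963745117), 68.74949645996094) [0.487 0.125 0.164]
top bearing_end 0.94 [399.2, 242.6] 665 ((399.5, 242.0), (50.0, 19.0), 90.0) [ 0.48  -0.17   0.164]
[[0.025, 0.995, -0.1, 0.406], [-1.0, 0.023, -0.017, -0.067], [-0.015, 0.101, 0.995, 0.946], [0.0, 0.0, 0.0, 1.0]]
{'t': 0.5, 'joints': array([-1.18929145e+00,  5.22028279e-02,  1.40073402e+00,  8.38841838e-06,
        1.68860172e+00, -7.02884699e-02]), 'joint_velocities': array([ 0.00055333, -0.00220334, -0.0023377 , -0.001236  , -0.00075666,
        0.00022068]), 'joint_efforts': array([-4.23688834e-04, -3.81217396e+01, -3.60045862e+01, -1.10954202e-04,
        6.03832032e-04, -2.19739866e-05]), 'ee_pos': array([ 0.22923631, -0.47231969,  0.20680467]), 'tcp_rot': array([9.74593551e-01, 2.23980825e-01, 8.30617623e-06, 2.60721718e-05]), 'contact_force': array([-0.03056472,  0.89439519, -0.37133124]), 'wrist_torque': array([-0.02656092, -0.01138388,  0.0220368 ]), 'finger_force': 0.0, 'finger_gap': 0.08533024030478398}
```

View pics/scene0.png

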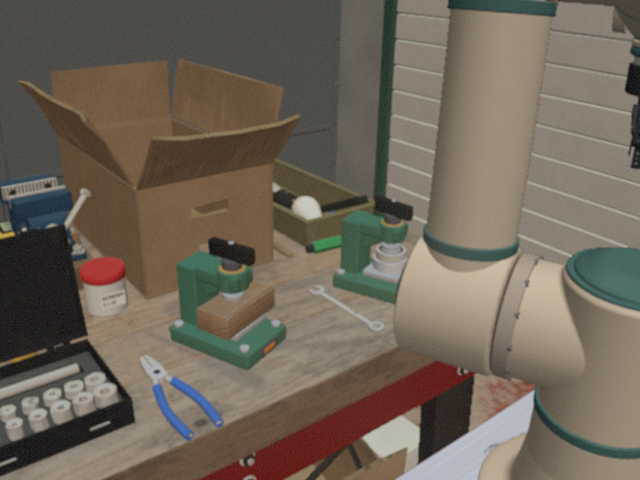

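View pics/top0.png

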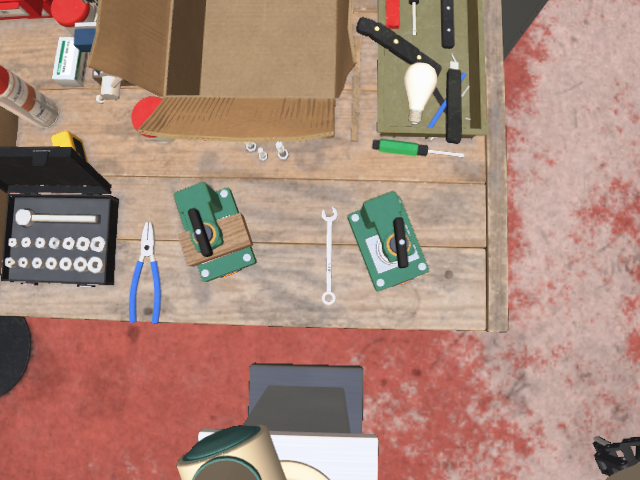

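The scene view shows the wood clamp's handle at (230,252), with its tab flush at (270,347). The top view shows the handle centred at (202,232), running from (193,209) to (211,255), with the base front at bottom right. The bearing clamp is at (400,242).

```bash
python3 - <<'E'
from h import *
P={n:arm.camera(n) for n in("scene","top")}
R=[]
for n,p in P.items():
    s=arm.silhouettes(p,"wood_grip")[0]; m=s["mask"]
    v=p["pixels"].max(2); m2=cv2.dilate(m.astype(np.uint8),np.ones((5,5)))>0
    m2&=v<55
    k,l,st,ce=cv2.connectedComponentsWithStats(m2.astype(np.uint8)); i=1+st[1:,4].argmax()
    ys,xs=np.nonzero(l==i); r=cv2.minAreaRect(np.c_[xs,ys].astype(np.float32))
    print(n,st[i],ce[i],r)
    R.append(ray(p,r[0]))
    if n=="top":
        q=np.array([atz(p,(x,y),.164)[:2] for x,y in zip(xs,ys)])
        for z in(.164,.152):
            w=np.array([atz(p,(x,y),z)[:2] for x,y in zip(xs,ys)]).astype(np.float32)
            rr=cv2.minAreaRect(w*1000); e=np.linalg.eigh(np.cov((w-w.mean(0)).T))[1][:,1]
            print(z,w.mean(0),rr,"angle",np.arctan(e[1]/e[0]))
(o1,d1),(o2,d2)=R
A=np.c_[d1,-d2]; t=np.linalg.lstsq(A,o2-o1,rcond=None)[0]
print("tri",o1+d1*t[0],o2+d2*t[1])
p=P["top"]; a=atz(p,(229,190),.026);b=atz(p,(255,262),.026); print("clamp axis",np.arctan((a-b)[1]/(a-b)[0]))
E
```

```text
scene [209 238  46  27 738] [231.4498645  251.39295393] ((231.0499725341797, 251.35000610351562), (49.01530075073242, 17.708751678466797), 18.434946060180664)
top [188 209  25  48 347] [200.6945245  232.62824207] ((200.50621032714844, 232.17295837402344), (49.33489227294922, 11.317306518554688), 71.99584197998047)
0.164 [0.48788482 0.12755013] ((488.7375183105469, 127.9637451171875), (75.3835220336914, 17.07453155517578), 20.859966278076172) angle 0.3920646729082987
0.152 [0.48914805 0.13054018] ((490.0140075683594, 130.96022033691406), (76.54032897949219, 17.33656120300293), 20.859960556030273) angle 0.3920646683864058
tri [0.48987724 0.13131946 0.14857042] [0.49012043 0.13164775 0.14867813]
clamp axis 0.38493684917254717
```

Request:
{"api": "move_arm", "payload": {"rows": [{"tx": 2, "ty": -1.7, "tz": -2.5, "jaw": 8}, {"tx": 4, "ty": -3.4, "tz": -5.0, "jaw": 7}, {"tx": 7, "ty": -6, "tz": -5.3, "jaw": 6}, {"tx": 10, "ty": -8.6, "tz": -5.3, "jaw": 6}, {"tx": 13, "ty": -11.2, "tz": -5.3, "jaw": 6}]}}

```text
invalid input at $.rows[0]: expected keys tx, ty, tz, rx, ry, rz, jaw
```

Request:
{"api": "move_arm", "payload": {"rows": [{"tx": 3, "ty": -2.6, "jaw": 6}, {"tx": 6, "ty": -5.2, "jaw": 6}, {"tx": 9, "ty": -7.8, "jaw": 6}, {"tx": 12, "ty": -10.4, "jaw": 6}, {"tx": 15, "ty": -13, "rz": 0.03, "jaw": 6}]}}

```text
invalid input at $.rows[0]: expected keys tx, ty, tz, rx, ry, rz, jaw
```

Request:
{"api": "move_arm", "payload": {"rows": [{"tx": 3, "ty": -2.6, "jaw": 6}, {"tx": 6, "ty": -5.2, "jaw": 6}, {"tx": 9, "ty": -7.8, "jaw": 6}, {"tx": 12, "ty": -10.4, "jaw": 6}, {"tx": 15, "ty": -13, "rz": 0.03, "jaw": 6}]}}

```text
invalid input at $.rows[0]: expected keys tx, ty, tz, rx, ry, rz, jaw
```

Request:
{"api": "move_arm", "payload": {"rows": [{"tx": 2, "ty": -1.7, "tz": -2.5, "rx": 0, "ry": 0, "rz": 0, "jaw": 8}, {"tx": 4, "ty": -3.4, "tz": -5.0, "rx": 0, "ry": 0, "rz": 0, "jaw": 7}, {"tx": 7, "ty": -6, "tz": -5.3, "rx": 0, "ry": 0, "rz": 0, "jaw": 6}, {"tx": 10, "ty": -8.6, "tz": -5.3, "rx": 0, "ry": 0, "rz": 0, "jaw": 6}, {"tx": 13, "ty": -11.2, "tz": -5.3, "rx": 0, "ry": 0, "rz": 0, "jaw": 6}]}}

```text
t: 1.12
ee_pos: [0.2976, -0.3135, 0.2604]
tcp_rot: [0.975, 0.224, 0.0, 0.001]
contact_force: [1.0, -0.6, 0.6]
finger_gap: 0.0601
finger_force: 0.0
```

Request:
{"api": "move_arm", "payload": {"rows": [{"tx": 3, "ty": -2.6, "tz": 0, "rx": 0, "ry": 0, "rz": 0, "jaw": 6}, {"tx": 6, "ty": -5.2, "tz": 0, "rx": 0, "ry": 0, "rz": 0, "jaw": 6}, {"tx": 9, "ty": -7.8, "tz": 0, "rx": 0, "ry": 0, "rz": 0, "jaw": 6}, {"tx": 12, "ty": -10.4, "tz": 0, "rx": 0, "ry": 0, "rz": 0, "jaw": 6}, {"tx": 15, "ty": -13, "tz": 0, "rx": 0, "ry": 0, "rz": 0, "jaw": 6}]}}

```text
t: 1.53
ee_pos: [0.3758, -0.1305, 0.2601]
tcp_rot: [0.975, 0.224, 0.0, 0.0]
contact_force: [1.2, -0.4, -0.2]
finger_gap: 0.06
finger_force: 0.0
```

Request:
{"api": "move_arm", "payload": {"rows": [{"tx": 3, "ty": -2.6, "tz": 0, "rx": 0, "ry": 0, "rz": 0, "jaw": 6}, {"tx": 6, "ty": -5.2, "tz": 0, "rx": 0, "ry": 0, "rz": 0, "jaw": 6}, {"tx": 9, "ty": -7.8, "tz": 0, "rx": 0, "ry": 0, "rz": 0, "jaw": 6}, {"tx": 12, "ty": -10.4, "tz": 0, "rx": 0, "ry": 0, "rz": 0.03, "jaw": 6}, {"tx": 15, "ty": -13, "tz": 0, "rx": 0, "ry": 0, "rz": 0.07, "jaw": 6}]}}

```text
t: 1.95
ee_pos: [0.454, 0.0522, 0.26]
tcp_rot: [0.982, 0.189, 0.0, 0.0]
contact_force: [1.3, -1.3, -0.0]
finger_gap: 0.06
finger_force: 0.0
```

Request:
{"api": "move_arm", "payload": {"rows": [{"tx": 2.5, "ty": -2.5, "tz": 0, "rx": 0, "ry": 0, "rz": 0, "jaw": 6}, {"tx": 5, "ty": -5, "tz": 0, "rx": 0, "ry": 0, "rz": 0, "jaw": 6}, {"tx": 6.1, "ty": -5.9, "tz": 2, "rx": 0, "ry": 0, "rz": 0, "jaw": 6}, {"tx": 6.1, "ty": -5.9, "tz": 5, "rx": 0, "ry": 0, "rz": 0, "jaw": 6}, {"tx": 6.1, "ty": -5.9, "tz": 6.5, "rx": 0, "ry": 0, "rz": 0, "jaw": 6}]}}

```text
t: 2.37
ee_pos: [0.4875, 0.1285, 0.1914]
tcp_rot: [0.982, 0.191, -0.002, 0.0]
contact_force: [-0.6, -0.2, -1.0]
finger_gap: 0.0602
finger_force: 0.0
```

```bash
python3 - <<'E'
from h import *
s=arm.read_state();print(s["joints"],s["ee_pos"])
p=arm.camera("scene"); q=arm.camera("top")
f=lambda p,x,y,w,h:cv2.resize(p["pixels"][y:y+h,x:x+w,::-1],(400,400),interpolation=cv2.INTER_CUBIC)
cv2.imwrite("pics/a.png",np.hstack([f(p,170,190,140,140),f(q,140,170,120,120)]))
E
```

```text
[ 1.84555775e-01  1.24211575e-03  1.48321047e+00 -1.07868927e-04
  1.66096416e+00  1.37144473e+00] [0.48750419 0.12851148 0.19138925]
```

View pics/a.png

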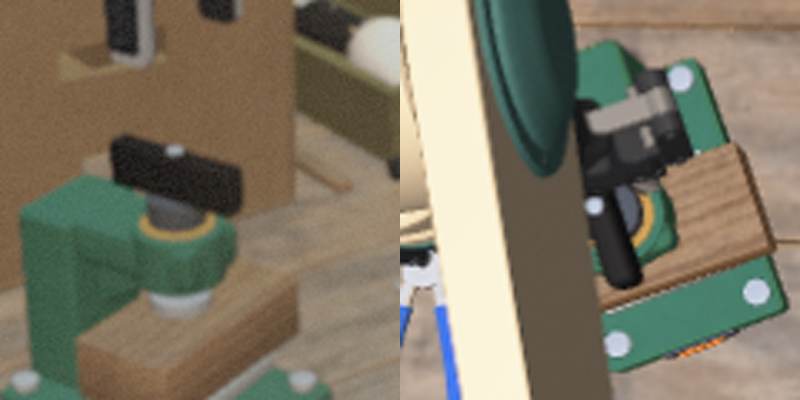

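```bash
python3 - <<'E'
from h import *
p=arm.camera("scene"); q=arm.camera("top");s=arm.read_state();e=s["ee_pos"];print(e,s["tcp_rot"])
for c in(p,q):
    for z in(.183,.19,.22,.26): print(z,proj(c,[e[0],e[1],z]))
a=atz(q,(198.5,231.5),.164); print("dot top",a, "scene",atz(p,(170+175*.35,190+151*.35),.164))
for c,o in((p,(170,190,.35)),(q,(140,170,.3))):
    print([((proj(c,X)-o[:2])/o[2]).round() for X in ([.489,.130,.164],[e[0],e[1],.183])])
E
```

```text
[0.488496   0.12750754 0.19567053] [9.81845405e-01 1.89682536e-01 3.66084161e-04 4.95638292e-05]
0.183 [233.08745542 228.42358762]
0.19 [232.91927135 223.73737755]
0.22 [232.19891882 203.3035066 ]
0.26 [231.24163802 175.1631589 ]
0.183 [197.60090103 230.73859066]
0.19 [196.41587437 230.19083747]
0.22 [191.08804782 227.72732563]
0.26 [183.28880299 224.11857662]
dot top [0.4894422  0.13093122 0.164     ] scene [0.48492367 0.13327354 0.164     ]
[array([177., 147.]), array([180., 110.])]
[array([197., 206.]), array([192., 202.])]
```

```bash
python3 - <<'E'
from h import *
p=arm.camera("scene");s=arm.read_state();print(s["ee_pos"],s["t"])
cv2.imwrite("pics/b.png",cv2.resize(p["pixels"][110:290,120:360,::-1],(800,600),interpolation=cv2.INTER_CUBIC))
E
```

```text
[0.48889285 0.12748269 0.19653524] 2.6167
```

View pics/b.png

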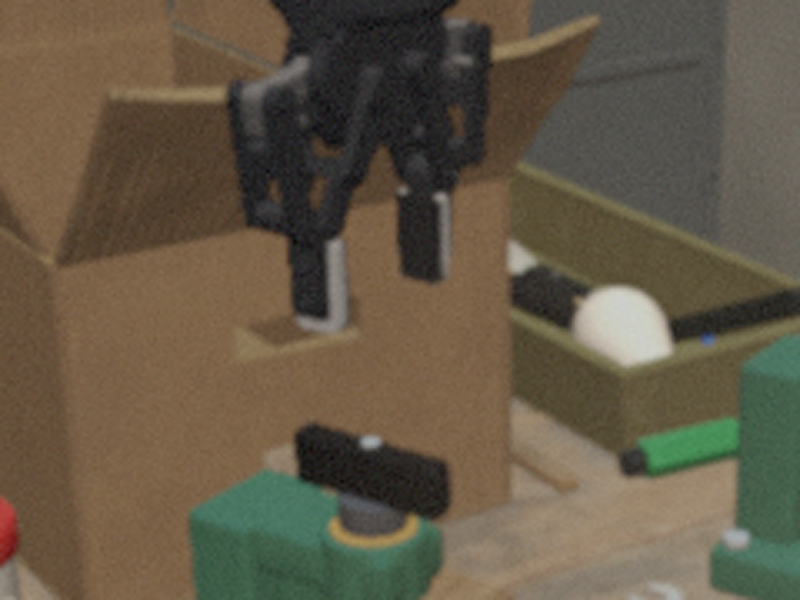

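The fingertips show at crop (320,330) and (425,278), which is about 25 mm higher than the pose suggests. The bar is at crop (372,470), and the fingers straddle it laterally. I'll descend part way and look again.

Request:
{"api": "move_arm", "payload": {"rows": [{"tx": 0, "ty": -0.2, "tz": 1, "rx": 0, "ry": 0, "rz": 0, "jaw": 5}, {"tx": 0, "ty": -0.2, "tz": 2, "rx": 0, "ry": 0, "rz": 0, "jaw": 4.5}, {"tx": 0, "ty": -0.2, "tz": 3, "rx": 0, "ry": 0, "rz": 0, "jaw": 4}, {"tx": 0, "ty": -0.2, "tz": 3, "rx": 0, "ry": 0, "rz": 0, "jaw": 4}, {"tx": 0, "ty": -0.2, "tz": 3, "rx": 0, "ry": 0, "rz": 0, "jaw": 4}]}}

```text
t: 3.03
ee_pos: [0.4871, 0.1293, 0.1638]
tcp_rot: [0.982, 0.19, -0.001, 0.0]
contact_force: [-0.2, 0.8, -0.0]
finger_gap: 0.04
finger_force: 0.0
```

```bash
python3 - <<'E'
from h import *
p=arm.camera("scene"); q=arm.camera("top");s=arm.read_state();e=s["ee_pos"];print(e,s["t"])
f=lambda p,x,y,w,h:cv2.resize(p["pixels"][y:y+h,x:x+w,::-1],(400,400),interpolation=cv2.INTER_CUBIC)
cv2.imwrite("pics/c.png",np.hstack([f(p,170,170,120,120),f(q,160,180,80,80)]))
print([((proj(p,[e[0],e[1],z])-[170,170])*400/120).round() for z in(.157,.165,.18)],[((proj(q,[e[0],e[1],z])-[160,180])*5).round() for z in(.157,.165,.18)])
E
```

```text
[0.48771946 0.12939891 0.16506677] 3.1333
[array([209., 254.]), array([209., 236.]), array([208., 203.])] [array([203., 266.]), array([196., 263.]), array([184., 257.])]
```

View pics/c.png

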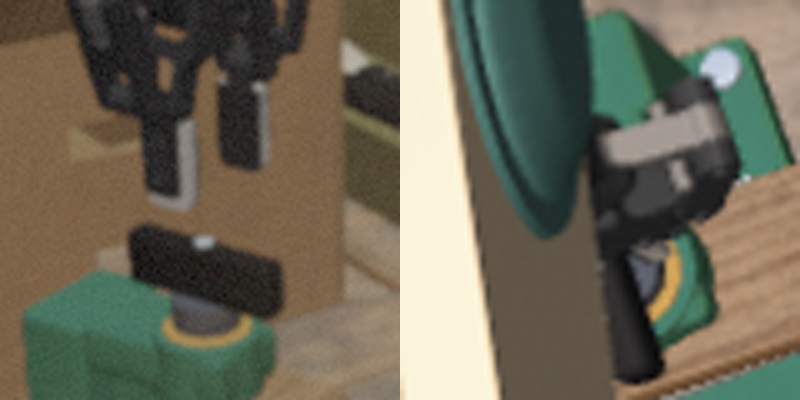

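The scene crop shows the tips at (175,205) and (245,165), above the bar at (205,242). I'll triangulate the grey finger link that both views show to find out whether the offset is in height or sideways.

```bash
python3 - <<'E'
from h import *
p=arm.camera("scene"); q=arm.camera("top")
o1,d1=ray(p,(258,128));o2,d2=ray(q,(207.5,203))
t=np.linalg.lstsq(np.c_[d1,-d2],o2-o1,rcond=None)[0];print(o1+d1*t[0],o2+d2*t[1])
for z in(.2,.25,.3):print(z,atz(p,(258,128),z),atz(q,(207.5,203),z))
print(arm.read_state()["ee_pos"])
E
```

```text
[0.50265937 0.07549876 0.31387267] [0.50814417 0.08292419 0.31653877]
0.2 [ 0.88877768 -0.16882157  0.2       ] [0.52713789 0.11073774 0.2       ]
0.25 [ 0.71923818 -0.0615437   0.25      ] [0.51898879 0.09880456 0.25      ]
0.3 [0.54969868 0.04573416 0.3       ] [0.51083969 0.08687139 0.3       ]
[0.48785261 0.12943922 0.16532515]
```

Request:
{"api": "move_arm", "payload": {"rows": [{"tx": 0.1, "ty": 0, "tz": 0.5, "rx": 0, "ry": 0, "rz": 0, "jaw": 4}, {"tx": 0.1, "ty": 0, "tz": 1.0, "rx": 0, "ry": 0, "rz": 0, "jaw": 4}, {"tx": 0.1, "ty": 0, "tz": 1.5, "rx": 0, "ry": 0, "rz": 0, "jaw": 4}, {"tx": 0.1, "ty": 0, "tz": 1.5, "rx": 0, "ry": 0, "rz": 0, "jaw": 4}, {"tx": 0.1, "ty": 0, "tz": 1.5, "rx": 0, "ry": 0, "rz": 0, "jaw": 4}]}}

```text
t: 3.65
ee_pos: [0.4882, 0.1297, 0.1492]
tcp_rot: [0.982, 0.19, -0.001, 0.0]
contact_force: [1.3, 0.1, -0.7]
finger_gap: 0.0402
finger_force: 0.0
```

```bash
python3 - <<'E'
from h import *
p=arm.camera("scene");q=arm.camera("top");s=arm.read_state();e=s["ee_pos"];print(e,s["t"],s["contact_force"])
f=lambda p,x,y,w,h:cv2.resize(p["pixels"][y:y+h,x:x+w,::-1],(400,400),interpolation=cv2.INTER_CUBIC)
cv2.imwrite("pics/d.png",np.hstack([f(p,170,170,120,120),f(q,160,180,80,80)]))
print([((proj(p,[e[0],e[1],z])-[170,170])*400/120).round() for z in(.142,.15,.164,.18)])
E
```

```text
[0.48855559 0.12979396 0.14986677] 3.75 [ 0.23813214 -0.0111999   0.15437538]
[array([209., 286.]), array([208., 268.]), array([207., 238.]), array([206., 203.])]
```

View pics/d.png

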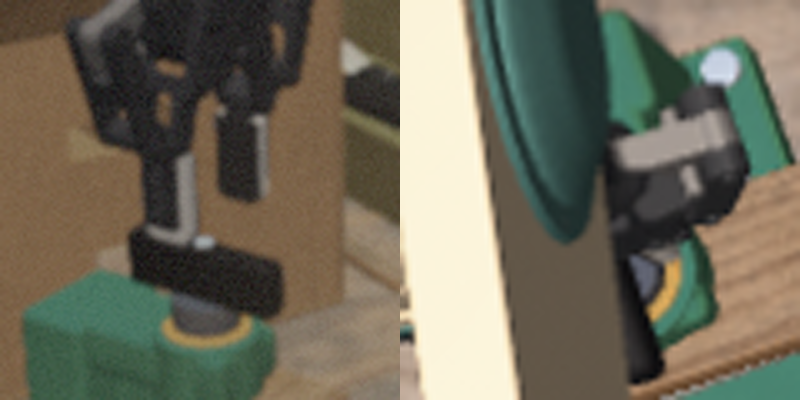

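The tips are at crop (172,240) and (242,198), still near the bar's top edge, while the reported height says they should be around it. Closing gently here will settle it: a 14 mm gap means the bar is between the pads.

Request:
{"api": "move_arm", "payload": {"rows": [{"tx": 0, "ty": 0, "tz": 0, "rx": 0, "ry": 0, "rz": 0, "jaw": 3}, {"tx": 0, "ty": 0, "tz": 0, "rx": 0, "ry": 0, "rz": 0, "jaw": 2}, {"tx": 0, "ty": 0, "tz": 0, "rx": 0, "ry": 0, "rz": 0, "jaw": 1}, {"tx": 0, "ty": 0, "tz": 0, "rx": 0, "ry": 0, "rz": 0, "jaw": 1}, {"tx": 0, "ty": 0, "tz": 0, "rx": 0, "ry": 0, "rz": 0, "jaw": 1}], "force": 20}}

```text
t: 4.17
ee_pos: [0.4885, 0.1298, 0.1498]
tcp_rot: [0.982, 0.19, 0.0, 0.0]
contact_force: [-0.4, 0.6, -0.9]
finger_gap: 0.0102
finger_force: 0.0
```

```bash
python3 - <<'E'
from h import *
p=arm.camera("scene");s=arm.read_state();print(s["ee_pos"],s["finger_gap"],s["finger_force"],s["contact_force"])
cv2.imwrite("pics/e.png",cv2.resize(p["pixels"][180:270,170:290,::-1],(800,600),interpolation=cv2.INTER_CUBIC))
E
```

```text
[0.48849721 0.12979838 0.14980473] 0.010357393366061602 0.0 [0.01704392 0.12907215 0.07571379]
```

View pics/e.png

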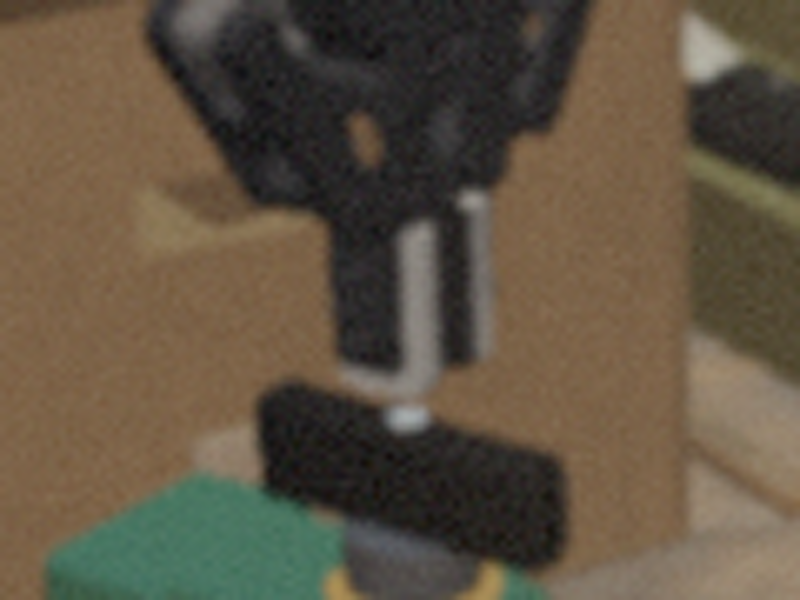

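The pads closed to 10 mm above the bar: tips at crop (412,375), bar's dot at (408,415). So the tips are really about 30 mm higher than reported. I'll reopen and go 28 mm lower in steps, checking the force.

Request:
{"api": "move_arm", "payload": {"rows": [{"tx": 0, "ty": 0, "tz": -0.3, "rx": 0, "ry": 0, "rz": 0, "jaw": 2.5}, {"tx": 0, "ty": 0, "tz": -0.3, "rx": 0, "ry": 0, "rz": 0, "jaw": 4}, {"tx": 0, "ty": 0, "tz": 0, "rx": 0, "ry": 0, "rz": 0, "jaw": 4}, {"tx": 0, "ty": 0, "tz": 0.6, "rx": 0, "ry": 0, "rz": 0, "jaw": 4}, {"tx": 0, "ty": 0, "tz": 1.2, "rx": 0, "ry": 0, "rz": 0, "jaw": 4}]}}

```text
t: 4.63
ee_pos: [0.4885, 0.1298, 0.1372]
tcp_rot: [0.982, 0.19, 0.0, 0.0]
contact_force: [0.2, 0.1, 0.1]
finger_gap: 0.0399
finger_force: 0.0
```

Request:
{"api": "move_arm", "payload": {"rows": [{"tx": 0, "ty": 0, "tz": 0.3, "rx": 0, "ry": 0, "rz": 0, "jaw": 4}, {"tx": 0, "ty": 0, "tz": 0.6, "rx": 0, "ry": 0, "rz": 0, "jaw": 4}, {"tx": 0, "ty": 0, "tz": 0.8, "rx": 0, "ry": 0, "rz": 0, "jaw": 4}, {"tx": 0, "ty": 0, "tz": 0.8, "rx": 0, "ry": 0, "rz": 0, "jaw": 4}, {"tx": 0, "ty": 0, "tz": 0.8, "rx": 0, "ry": 0, "rz": 0, "jaw": 4}]}}

```text
t: 5.05
ee_pos: [0.4885, 0.1298, 0.1298]
tcp_rot: [0.982, 0.19, 0.0, 0.0]
contact_force: [0.6, -0.4, 0.0]
finger_gap: 0.04
finger_force: 0.0
```

Request:
{"api": "move_arm", "payload": {"rows": [{"tx": 0, "ty": 0, "tz": 0.4, "rx": 0, "ry": 0, "rz": 0, "jaw": 4}, {"tx": 0, "ty": 0, "tz": 0.7, "rx": 0, "ry": 0, "rz": 0, "jaw": 4}, {"tx": 0, "ty": 0, "tz": 0.7, "rx": 0, "ry": 0, "rz": 0, "jaw": 3}, {"tx": 0, "ty": 0, "tz": 0.7, "rx": 0, "ry": 0, "rz": 0, "jaw": 2}, {"tx": 0, "ty": 0, "tz": 0.7, "rx": 0, "ry": 0, "rz": 0, "jaw": 1}], "force": 20}}

```text
t: 5.47
ee_pos: [0.4879, 0.1312, 0.1228]
tcp_rot: [0.982, 0.19, -0.0, -0.002]
contact_force: [0.3, 0.0, -1.6]
finger_gap: 0.0135
finger_force: 24.3
```

Request:
{"api": "move_arm", "payload": {"rows": [{"tx": 0, "ty": 0, "tz": 0, "rx": 0, "ry": 0, "rz": 0, "jaw": 0.5}, {"tx": 0, "ty": 0, "tz": 0, "rx": 0, "ry": 0, "rz": 0, "jaw": 0.5}, {"tx": 0, "ty": 0, "tz": 0, "rx": 0, "ry": 0, "rz": 0, "jaw": 0.5}, {"tx": 0, "ty": 0, "tz": 0, "rx": 0, "ry": 0, "rz": 0, "jaw": 0.5}, {"tx": 0, "ty": 0, "tz": 0, "rx": 0, "ry": 0, "rz": 0, "jaw": 0.5}], "force": 40}}

```text
t: 5.88
ee_pos: [0.4879, 0.1311, 0.1229]
tcp_rot: [0.982, 0.19, -0.0, -0.001]
contact_force: [-3.0, 5.9, 0.2]
finger_gap: 0.0128
finger_force: 44.2
```

```bash
python3 - <<'E'
from h import *
p=arm.camera("scene");s=arm.read_state();print(s["ee_pos"],s["finger_gap"],s["finger_force"],s["contact_force"],s["wrist_torque"],s["joints"])
save(p,"f_full")
cv2.imwrite("pics/f.png",np.hstack([cv2.resize(p["pixels"][180:270,170:290,::-1],(400,300),interpolation=cv2.INTER_CUBIC),cv2.resize(p["pixels"][310:370,230:310,::-1],(400,300),interpolation=cv2.INTER_CUBIC)]))
E
```

```text
[0.48792423 0.13109072 0.12290964] 0.012636280985473529 44.17344689369202 [-2.90256399  4.95840611  1.07746704] [ 0.73815114  0.4885407  -0.19557445] [0.18791517 0.03927402 1.5822416  0.00240882 1.52071667 1.37598524]
```

View pics/f.png

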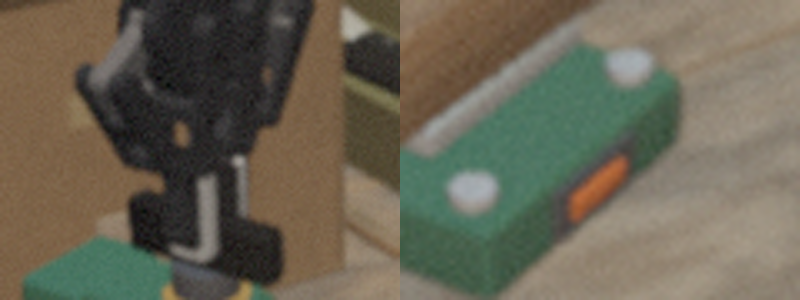

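The bar is gripped near its centre with a 13 mm gap, and the tab is flush (orange at about (290,348) in the full image). Now I'll turn it clockwise, which is +rz.

Request:
{"api": "move_arm", "payload": {"rows": [{"tx": 0, "ty": -0.1, "tz": 0, "rx": 0, "ry": 0, "rz": 0.06, "jaw": 0.5}, {"tx": 0, "ty": -0.1, "tz": 0, "rx": 0, "ry": 0, "rz": 0.15, "jaw": 0.5}, {"tx": 0, "ty": -0.1, "tz": 0, "rx": 0, "ry": 0, "rz": 0.25, "jaw": 0.5}, {"tx": 0, "ty": -0.1, "tz": 0, "rx": 0, "ry": 0, "rz": 0.35, "jaw": 0.5}, {"tx": 0, "ty": -0.1, "tz": 0, "rx": 0, "ry": 0, "rz": 0.45, "jaw": 0.5}], "force": 70}}

```text
t: 6.35
ee_pos: [0.4878, 0.1317, 0.123]
tcp_rot: [0.999, -0.036, -0.0, -0.001]
contact_force: [-1.7, 5.3, -0.2]
finger_gap: 0.0123
finger_force: 71.6
```

```bash
cat > tab.py <<'E'
from h import *
def orange(im):
    hsv=cv2.cvtColor(im[310:380,230:310,::-1].copy(),cv2.COLOR_BGR2HSV)
    m=cv2.inRange(hsv,(3,150,90),(14,255,255)); ys,xs=np.nonzero(m); return len(xs),xs.mean()+230,ys.mean()+310
print("before",orange(cv2.imread("pics/f_full.png")[:,:,::-1]))
p=arm.camera("scene");print("now",orange(p["pixels"]))
for t in arm.silhouettes(p,"wood_tab")[:1]: print(t["conf"],t["xy"],t["mask"].sum())
s=arm.read_state();r=s["tcp_rot"];print(s["t"],s["ee_pos"],"yaw",2*np.arctan2(r[1],r[0]),s["finger_gap"],s["contact_force"],s["wrist_torque"],s["joints"][5])
save(p,"last")
E
python3 tab.py
```

```text
before (52, np.float64(269.15384615384613), np.float64(347.15384615384613))
now (49, np.float64(268.9795918367347), np.float64(347.265306122449))
0.45 [268.2, 345.9] 36
6.45 [0.48779187 0.131786   0.1229845 ] yaw -0.07068177782871161 0.01243683413130158 [-1.59184325  4.43539421  0.27275331] [ 0.66479195  0.33088824 -0.19404065] 1.831024157397713
```

Request:
{"api": "move_arm", "payload": {"rows": [{"tx": 0, "ty": 0, "tz": 0, "rx": 0, "ry": 0, "rz": 0.08, "jaw": 0.5}, {"tx": 0, "ty": 0, "tz": 0, "rx": 0, "ry": 0, "rz": 0.16, "jaw": 0.5}, {"tx": 0, "ty": 0, "tz": 0, "rx": 0, "ry": 0, "rz": 0.24, "jaw": 0.5}, {"tx": 0, "ty": 0, "tz": 0, "rx": 0, "ry": 0, "rz": 0.32, "jaw": 0.5}, {"tx": 0, "ty": 0, "tz": 0, "rx": 0, "ry": 0, "rz": 0.4, "jaw": 0.5}], "force": 70}}

```text
t: 6.87
ee_pos: [0.4879, 0.1324, 0.123]
tcp_rot: [0.972, -0.233, -0.0, -0.001]
contact_force: [-1.0, 7.9, 0.6]
finger_gap: 0.0123
finger_force: 71.5
```

```bash
python3 tab.py
```

```text
before (52, np.float64(269.15384615384613), np.float64(347.15384615384613))
now (51, np.float64(269.3921568627451), np.float64(347.0980392156863))
0.55 [267.9, 346.7] 58
6.9667 [0.48794551 0.13239376 0.12300266] yaw -0.46947370757021356 0.01215055177615005 [-0.90068581  7.55361159 -0.70470233] [ 1.03776008  0.16729335 -0.20128189] 2.230246492286042
```

Turned 0.85 so far with no pop. I'll continue in smaller steps.

Request:
{"api": "move_arm", "payload": {"rows": [{"tx": 0, "ty": 0, "tz": 0, "rx": 0, "ry": 0, "rz": 0.04, "jaw": 0.5}, {"tx": 0, "ty": 0, "tz": 0, "rx": 0, "ry": 0, "rz": 0.08, "jaw": 0.5}, {"tx": 0, "ty": 0, "tz": 0, "rx": 0, "ry": 0, "rz": 0.12, "jaw": 0.5}, {"tx": 0, "ty": 0, "tz": 0, "rx": 0, "ry": 0, "rz": 0.15, "jaw": 0.5}, {"tx": 0, "ty": 0, "tz": 0, "rx": 0, "ry": 0, "rz": 0.15, "jaw": 0.5}], "force": 70}}

```text
t: 7.38
ee_pos: [0.4881, 0.1326, 0.123]
tcp_rot: [0.953, -0.304, -0.0, -0.002]
contact_force: [-0.0, 7.8, 0.1]
finger_gap: 0.012
finger_force: 71.4
```

```bash
python3 tab.py
```

```text
before (52, np.float64(269.15384615384613), np.float64(347.15384615384613))
now (78, np.float64(270.0897435897436), np.float64(347.3333333333333))
0.47 [272.2, 347.6] 91
7.4833 [0.48803909 0.13256078 0.12296994] yaw -0.6167978825311018 0.012343974703122063 [ 0.68450455  7.95973798 -0.29566997] [ 1.18439478  0.05789765 -0.008283  ] 2.3776418062785
```

Orange area grew from 52 to 78 pixels, so it looks popped. I'll check the image before letting go.

```bash
python3 - <<'E'
import cv2,numpy as np
a=[cv2.resize(cv2.imread(f"pics/{n}.png")[310:370,230:310],(400,300),interpolation=cv2.INTER_CUBIC) for n in("f_full","last")]
cv2.imwrite("pics/g.png",np.hstack(a))
E
```

```text
(no output)
```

View pics/g.png

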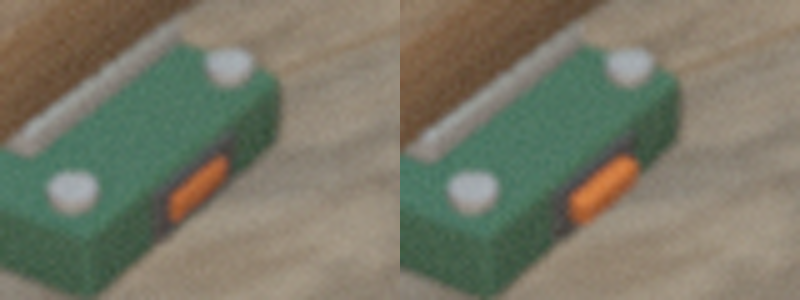

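The tab (right half, around (605,190)) stands out slightly, less than the full 18 mm, possibly caught mid-snap. I'll measure again at rest.

Request:
{"api": "move_arm", "payload": {"rows": [{"tx": 0, "ty": 0, "tz": 0, "rx": 0, "ry": 0, "rz": 0, "jaw": 0.5}, {"tx": 0, "ty": 0, "tz": 0, "rx": 0, "ry": 0, "rz": 0, "jaw": 0.5}, {"tx": 0, "ty": 0, "tz": 0, "rx": 0, "ry": 0, "rz": 0, "jaw": 0.5}, {"tx": 0, "ty": 0, "tz": 0, "rx": 0, "ry": 0, "rz": 0, "jaw": 0.5}, {"tx": 0, "ty": 0, "tz": 0, "rx": 0, "ry": 0, "rz": 0, "jaw": 0.5}]}}

```text
t: 7.9
ee_pos: [0.4881, 0.1326, 0.123]
tcp_rot: [0.953, -0.304, -0.0, -0.002]
contact_force: [0.2, 8.1, 0.3]
finger_gap: 0.0122
finger_force: 71.4
```

```bash
python3 tab.py; python3 - <<'E'
from h import *
p=arm.camera("scene")
c=atz(p,(269,347),.013);d=np.array([np.cos(.385),np.sin(.385),0]);print(c,proj(p,c),proj(p,c-.018*d))
E
```

```text
before (52, np.float64(269.15384615384613), np.float64(347.15384615384613))
now (79, np.float64(270.17721518987344), np.float64(347.30379746835445))
0.49 [270.6, 346.6] 100
8.0 [0.48806836 0.13259418 0.12299077] yaw -0.616659402568695 0.012042554150520348 [ 0.51588165  8.38090349 -0.70435785] [ 1.21349861  0.06929233 -0.04024342] 2.377553560918208
[0.43049787 0.10905235 0.013     ] [269. 347.] [279.42997046 350.80829935]
```

The tab is only about 4 mm out and steady, so it has not fully snapped yet. I'll make a small further step.

Request:
{"api": "move_arm", "payload": {"rows": [{"tx": 0, "ty": 0, "tz": 0, "rx": 0, "ry": 0, "rz": 0.02, "jaw": 0.5}, {"tx": 0, "ty": 0, "tz": 0, "rx": 0, "ry": 0, "rz": 0.04, "jaw": 0.5}, {"tx": 0, "ty": 0, "tz": 0, "rx": 0, "ry": 0, "rz": 0.06, "jaw": 0.5}, {"tx": 0, "ty": 0, "tz": 0, "rx": 0, "ry": 0, "rz": 0.07, "jaw": 0.5}, {"tx": 0, "ty": 0, "tz": 0, "rx": 0, "ry": 0, "rz": 0.07, "jaw": 0.5}]}}

```text
t: 8.47
ee_pos: [0.4881, 0.1327, 0.123]
tcp_rot: [0.942, -0.337, -0.0, -0.002]
contact_force: [0.8, 9.6, -0.7]
finger_gap: 0.012
finger_force: 71.4
```

```bash
python3 tab.py
```

```text
before (52, np.float64(269.15384615384613), np.float64(347.15384615384613))
now (198, np.float64(273.969696969697), np.float64(348.95959595959596))
0.63 [274.5, 349.5] 230
8.5667 [0.48812055 0.13268256 0.12300447] yaw -0.6863860071275467 0.012226715805121071 [0.55021206 9.10761054 0.02205069] [ 1.28082344 -0.0080277   0.12758276] 2.447379620415029
```

The tab is now fully out: 198 orange pixels, with the centroid shifted as 18 mm predicts. I'll release and retreat upward.

Request:
{"api": "move_arm", "payload": {"rows": [{"tx": 0, "ty": 0, "tz": 0, "rx": 0, "ry": 0, "rz": 0, "jaw": 2}, {"tx": 0, "ty": 0, "tz": 0, "rx": 0, "ry": 0, "rz": 0, "jaw": 3}, {"tx": 0, "ty": 0, "tz": 0, "rx": 0, "ry": 0, "rz": 0, "jaw": 4}, {"tx": 0, "ty": 0, "tz": 0, "rx": 0, "ry": 0, "rz": 0, "jaw": 4}, {"tx": 0, "ty": 0, "tz": -0.5, "rx": 0, "ry": 0, "rz": 0, "jaw": 4}], "force": 20}}

```text
t: 8.98
ee_pos: [0.4876, 0.1304, 0.1271]
tcp_rot: [0.941, -0.337, -0.001, 0.001]
contact_force: [0.3, -0.8, 0.2]
finger_gap: 0.0401
finger_force: 0.0
```

Request:
{"api": "move_arm", "payload": {"rows": [{"tx": 0, "ty": 0, "tz": -1.5, "rx": 0, "ry": 0, "rz": 0, "jaw": 4}, {"tx": 0, "ty": 0, "tz": -3, "rx": 0, "ry": 0, "rz": 0, "jaw": 4}, {"tx": 0, "ty": 0, "tz": -5, "rx": 0, "ry": 0, "rz": 0, "jaw": 4}, {"tx": 0, "ty": 0, "tz": -7, "rx": 0, "ry": 0, "rz": 0, "jaw": 4}, {"tx": 0, "ty": 0, "tz": -8, "rx": 0, "ry": 0, "rz": 0, "jaw": 4}]}}

```text
t: 9.4
ee_pos: [0.4889, 0.1307, 0.211]
tcp_rot: [0.941, -0.337, 0.002, -0.001]
contact_force: [0.2, 0.9, 0.1]
finger_gap: 0.0401
finger_force: 0.0
```

```bash
python3 tab.py; python3 - <<'E'
from h import *
p=arm.camera("scene"); cv2.imwrite("pics/h.png",cv2.resize(p["pixels"][170:380,150:430,::-1],(800,600),interpolation=cv2.INTER_CUBIC))
E
```

```text
before (52, np.float64(269.15384615384613), np.float64(347.15384615384613))
now (199, np.float64(274.035175879397), np.float64(348.8793969849246))
0.69 [273.9, 348.8] 221
9.5 [0.48907272 0.13076614 0.21008185] yaw -0.6884137426540619 0.039690590716787995 [0.07629738 0.43761501 0.21036047] [-0.03441964  0.01262744 -0.00050948] 2.4476044014437712
```

View pics/h.png

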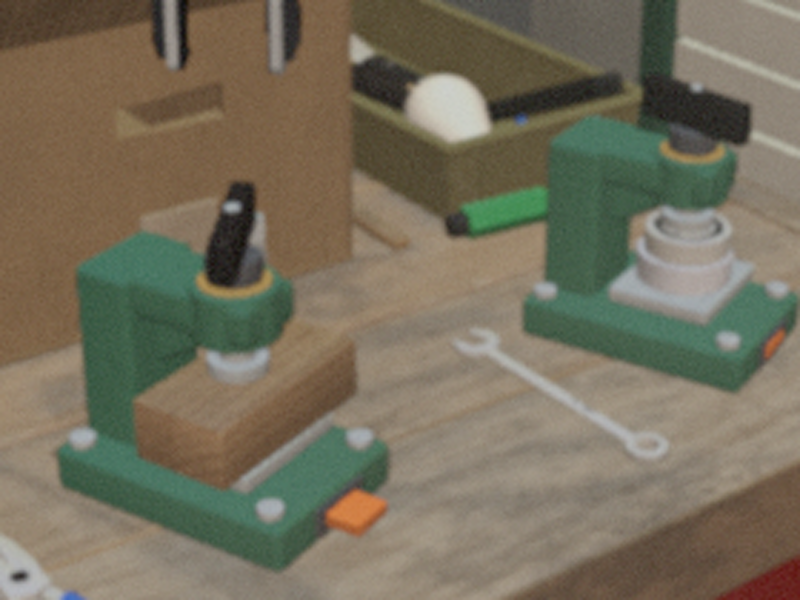

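The tab is fully out at (355,510), the handle stands turned at (232,230), the gripper is clear above, and the bearing clamp is untouched.

```bash
python3 -c "
from station import arm
print(arm.sign_off())"
```

```text
the job is handed in; nothing more can be done
None
```

I turned the wooden-block clamp's handle clockwise about 1.07 rad; the orange tab popped out during the last 4 degrees or so. I then released the handle, never touched the bearing's clamp, and handed the job in at about 9.5 s.

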